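Count a batch of terminal blocks on the counting scale

ROBOT

A 7-joint arm with a two-finger parallel gripper is mounted at the origin on a cart in front of the work surface, level with it; the furniture and walls round the work are solid. World frame = base frame: x ahead of the robot, y to its left, z up, the work surface at z = 0. Lengths are in mm, angles in rad, forces in N, time in s.
With the tool pointing down it reaches from about 400 to 850 mm from the base axis. Payload 6.9 kg.
Tool frame: the origin (TCP) lies midway between the tips of the shut fingers; the grasp point (between the pads) lies ctrl.grasp_offset behind it (ctrl.grasp_offset is the distance from the TCP to the grasp point, in mm); z points along the fingers, y is the line along which they close (so a half turn about z gives the same grasp; the last joint's range is limited). The gripper opens to 85 mm and grips with 20 to 120 N. Pads are 22 mm wide; open, the fingers measure 114 mm over their backs; the gripper's body (76 mm by 85 mm) begins 54 mm behind the grasp point. The pads swing forward as they close: fully open they stand 13 mm farther back than shut.
Start: joints at [-1.222, 0.507, -0.238, 1.5, 0.126, 1.149, -0.155], TCP at [150.89, 606.501, 231.275] pointing down, gripper open.
Joint ranges: [-3.08, 3.08], [-0.24, 2.05], [-1.43, 1.35], [0, 2.5], [-1.52, 4.66], [0.17, 1.96], [-2.89, 2.89]. Speed limits (rad/s): [2.39, 2.39, 3.14, 3.14, 3.14, 3.14, 3.14].

INTERFACE

Orientations are given as a 3x3 rotation matrix whose columns are the frame's x, y, z axes.
In Python, from rig import state, viewer, ctrl gives the robot as it stands.
- The arm moves only by the tool carry_out, never from a script. Its argument "moves" is a list that holds one entry, the list of rows, each a list of 6 numbers: the shift along the world's x, y, z scaled (see below), then the turn, a rotation vector about the world's x, y, z scaled (see below). A call has exactly 5 rows; each row is the pose to reach, as a shift and turn from the pose commanded when the call began, turning the shorter way round; what a row does not reach only later rows make up. The controller multiplies each number of a shift by 0.2 m and each number of a turn by 2 pi rad. A row lasts 1/8 s, in which the tool goes at most 62.5 mm and 10.7 degrees, less where a joint would pass 70% of its speed; a pose out of reach is approached as far as the arm can. A call with a number of a shift or a turn outside -1 to 1 is refused whole. A call with a gripper value outside its range is refused whole. "claw" is the opening, from 0 (shut) to 1 (fully open), set as the call begins (left out, the last holds). The fingers move at their own pace and stop on an object; "force" is the grip in N (left out, the last holds). Time passes only in rows, so rows that repeat a pose let the fingers close, or fill a call up. It gives the time, the measured TCP pose, the force, the opening and the grip force at its end, in the units of the state.
- state(): the state, without advancing time (a new reading comes with each control period).
- viewer.grab_frame(name): name is "side" or "top"; returns a dict with "pixels" (480x640x3 uint8, red, green, blue), "vfov" (degrees; the focal length in pixels is half the picture's height over the tangent of half this angle, whatever the lens; pixels are square), "cx", "cy" (the principal point, pixels), "k1" (the pictures are not rectified: a ray, as slopes to the right and down, at radius r is drawn at 1 + k1 r^2 times it, then the intrinsics apply), "cam_to_world" (4x4, takes a point from camera to world coordinates). Camera axes: x right, y up, looking along -z (the intrinsics and any distortion apply to the point x, -y, -z); pixel columns grow to the right and rows downward; lengths in mm; the calibration is good to about 2 mm. A picture is of the moment at which its call begins. There is no depth.
- ctrl.close_job(): hands the job in; it is judged then, once.
The state is a dict: "time": time; "q": joint angles; "joint_vel": joint speeds; "joint_torque": joint torques, N m; "eef_pos": TCP position; "ee_rot": TCP orientation; "ft_force": force on the tool from outside, world axes, zero at the start; "torque": the same for the moment, N m; "width": finger opening in mm; "finger_force": force on a finger pad.
Only numpy, scipy, OpenCV 4.12 (cv2) and the standard library are available. Lean on these libraries where they do the work, as an engineer would, in place of code of your own. Each camera call takes 0.05 s, during which the arm holds its last target. There are 200 camera calls.

TASK

Count the scoop of terminal blocks: on the scale push in the round key to switch it on, then press the bar key to zero the empty pan, tip all three blocks from the scoop into the pan, push in the square key to freeze the count and last press the cross key to send it. Press each key all the way down, one at a time and never out of turn; the round and square keys stay in. Lay the empty scoop flat on the bench again at any time after tipping, and leave the mug, the solder spool and the spare cell where they stand.

Things in the scene. Friction and masses are not known exactly. Their poses are not given: they have to be found in the camera images.
- scale: grey counting scale fixed on the bench, 226 mm deep (x) x 236 mm wide (y), key deck 46 mm high along its front (-x) edge, open steel pan behind it. Origin on the bench under the centre of the housing; x points from the key deck to the pan, y along the row of keys, z up. Four white keys stand in one row along y at x = -79 mm, 56 mm apart; which key sits where changes from run to run
- pan_floor (a point): centre of the pan's inner floor, 49 mm above the bench. The pan measures 138 mm (x) by 184 mm (y) inside; its rim is 25 mm above this point
- top_round (a point): centre of the upper face of the round key: a round disc, 25 mm across, standing 12 mm over its black 37 mm square socket; with the key up it is 64 mm above the bench. It moves with the key
- key_round (a joint): travel of the round key: 0 up, 0.006 m fully down; it stays in where it is pushed (about 3 N)
- top_bar (a point): centre of the upper face of the bar key: a plain narrow bar, 30 x 11 mm, its length pointing from the front of the scale to the pan, standing 12 mm over its black 37 mm square socket; with the key up it is 64 mm above the bench. It moves with the key
- key_bar (a joint): travel of the bar key: 0 up, 0.006 m fully down; it springs back up when let go (about 5 N at the bottom)
- top_square (a point): centre of the upper face of the square key: a square, 23 mm wide, standing 12 mm over its black 37 mm square socket; with the key up it is 64 mm above the bench. It moves with the key
- key_square (a joint): travel of the square key: 0 up, 0.006 m fully down; it stays in where it is pushed (about 3 N)
- top_cross (a point): centre of the upper face of the cross key: a plus-shaped cross, 29 mm over its arms, arms 10 mm wide, standing 12 mm over its black 37 mm square socket; with the key up it is 64 mm above the bench. It moves with the key
- key_cross (a joint): travel of the cross key: 0 up, 0.006 m fully down; it springs back up when let go (about 5 N at the bottom)
- scoop: sheet-steel hand scoop with a black handle, lying flat, open at its nose (+x), about 150 g. Origin under the centre of its flat bottom; z up. Bowl x = -46 to +46 mm, 74 mm wide (68 inside), floor 3 mm thick, side walls 29 mm high, 16 mm near the nose, rear wall 43 mm high. The handle is a bar from x = -148 to -56 mm, 16 mm wide (y), from 36 to 58 mm above the bench
- scoop_grip (a point): place to hold the scoop, in the middle of the handle's section, 88 mm behind (-x) and 47 mm above the scoop's origin; grip it across its 16 mm width (scoop y)
- scoop_nose (a point): middle of the front edge of the scoop's floor, 46 mm ahead of (+x) and 3 mm above the scoop's origin; the pieces slide out over it
- solder_spool: spool of solder wire standing on its flange, 58 mm across, 34 mm high, bystander; origin under its centre
- mug: white mug, 78 x 110 x 97 mm high, bystander; origin under the middle of its extent
- spare_cell: black upright cell, 26 mm across, 71 mm high, easily tipped, bystander; origin under its centre
- block_1: green plastic pluggable terminal block, 12 x 20 x 12 mm high, 12 g, one of three lying in a row across the scoop; origin under its centre, y along its length
- block_2: green plastic pluggable terminal block, 12 x 20 x 12 mm high, 12 g, one of three lying in a row across the scoop; origin under its centre, y along its length
- block_3: green plastic pluggable terminal block, 12 x 20 x 12 mm high, 12 g, one of three lying in a row across the scoop; origin under its centre, y along its length
Not all that is in view belongs to the job. There is more than one size of the scoop; the job needs the larger.

How it is judged (in metres and radians):
On the way, in this order (a step that is already met when the one before it is completed fails the run):
1. the round key is pushed in (over 4.5 mm) (value of joint key_round above 0.0045 m), for 0.05 s.
2. the bar key is pressed (over 4.5 mm) (value of joint key_bar above 0.0045 m), for 0.05 s.
3. all three blocks lie in the pan (x of block_1 in the frame of scale between -0.036 and 0.108 m and y of block_1 in the frame of scale between -0.095 and 0.095 m and z of block_1 in the frame of scale between 0.04 and 0.085 m and x of block_2 in the frame of scale between -0.036 and 0.108 m and y of block_2 in the frame of scale between -0.095 and 0.095 m and z of block_2 in the frame of scale between 0.04 and 0.085 m and x of block_3 in the frame of scale between -0.036 and 0.108 m and y of block_3 in the frame of scale between -0.095 and 0.095 m and z of block_3 in the frame of scale between 0.04 and 0.085 m and linear speed of each of block_1, block_2, block_3 below 0.02 m/s), for 0.2 s.
4. the square key is pushed in (over 4.5 mm) (value of joint key_square above 0.0045 m), for 0.05 s.
5. the cross key is pressed (over 4.5 mm) (value of joint key_cross above 0.0045 m), for 0.05 s.
At the end, for the whole second after the job is handed in: The round and square keys are in (over 4.5 mm), the bar and cross keys are up again (under 1.5 mm), all three blocks rest inside the pan, and the scoop rests flat on the bench (within 8 mm of the surface and 0.12 rad of level) (all of step 3 and value of joint each of key_round, key_square above 0.0045 m and value of joint each of key_bar, key_cross below 0.0015 m and height (world z) of scoop below 0.008 m and angle between scoop's own z axis and vertical below 0.12 rad and linear speed of scoop below 0.02 m/s); the robot touches nothing.
It fails at once if the bar key is pressed (over 3 mm) while the round key is not in (value of joint key_bar above 0.003 m and value of joint key_round below 0.004 m).
It fails at once if the bar key is pressed (over 3 mm) with a block in the pan (value of joint key_bar above 0.003 m and ((x of block_1 in the frame of scale between -0.036 and 0.108 m and y of block_1 in the frame of scale between -0.095 and 0.095 m and z of block_1 in the frame of scale between 0.04 and 0.085 m) or (x of block_2 in the frame of scale between -0.036 and 0.108 m and y of block_2 in the frame of scale between -0.095 and 0.095 m and z of block_2 in the frame of scale between 0.04 and 0.085 m) or (x of block_3 in the frame of scale between -0.036 and 0.108 m and y of block_3 in the frame of scale between -0.095 and 0.095 m and z of block_3 in the frame of scale between 0.04 and 0.085 m))).
It fails at once if the square key is pushed (over 3 mm) before all blocks are in the pan (value of joint key_square above 0.003 m and not ((x of block_1 in the frame of scale between -0.036 and 0.108 m and y of block_1 in the frame of scale between -0.095 and 0.095 m and z of block_1 in the frame of scale between 0.04 and 0.085 m) and (x of block_2 in the frame of scale between -0.036 and 0.108 m and y of block_2 in the frame of scale between -0.095 and 0.095 m and z of block_2 in the frame of scale between 0.04 and 0.085 m) and (x of block_3 in the frame of scale between -0.036 and 0.108 m and y of block_3 in the frame of scale between -0.095 and 0.095 m and z of block_3 in the frame of scale between 0.04 and 0.085 m))).
It fails at once if the cross key is pressed (over 3 mm) while the square key is not in (value of joint key_cross above 0.003 m and value of joint key_square below 0.004 m).
It fails at once if a bystander is moved more than 30 mm or knocked over (distance of any of solder_spool, mug, spare_cell from where it was at the start of the episode above 0.03 m or angle between any of solder_spool, mug, spare_cell's own z axis and vertical above 0.5 rad).
It also fails if it takes over 72 s, if anything falls off the work surface, if the arm or the gripper's body presses on something with over 40 N, if the wrist force passes 120 N, or if a joint passes its speed limit or range.

## Working session

There is one attempt and no reset: what is moved stays moved. The work goes in short steps, Python scripts to look and compute and a tool call to move; the robot and the scene stay as the last step left them, time stands still between calls to the robot, and variables do not carry over. Pictures are saved under pics/ and viewed, at most 10 in all, crops included, and the job is handed in when it is done.

Besides the shell and the picture viewer there is one more tool, called after ">>>" as name([rows], argument=value, ...), one row to a line, values as JSON. carry_out: Moves the arm, as the interface text tells. Shifts and turns lie within -1 to 1; 1 stands for 0.2 m of shift or 2 pi rad of turn. Its arguments: {"type":"object","properties":{"moves":{"type":"array"},"claw":{"type":"number"},"force":{"type":"number"}},"required":["moves"]}

```bash
ls; mkdir -p pics; cat > h.py <<'E'
import numpy as np, cv2
from rig import state, viewer, ctrl
def grab(n):
    f=viewer.grab_frame(n); np.save(f'/tmp/{n}.npy',f,allow_pickle=True); return f
def load(n): return np.load(f'/tmp/{n}.npy',allow_pickle=True).item()
def K(f):
    h,w=f['pixels'].shape[:2]; F=h/2/np.tan(np.radians(f['vfov'])/2)
    return np.array([[F,0,f['cx']],[0,F,f['cy']],[0,0,1.]]),np.array([f['k1'],0,0,0.])
def ray(f,uv):
    k,d=K(f); p=cv2.undistortPoints(np.float64(uv).reshape(-1,1,2),k,d).reshape(-1,2)
    T=np.array(f['cam_to_world']); r=np.c_[p[:,0],-p[:,1],-np.ones(len(p))]@T[:3,:3].T
    return T[:3,3],r
def onz(f,uv,z):
    o,r=ray(f,uv); return o+r*((z-o[2])/r[:,2])[:,None]
def proj(f,P):
    T=np.array(f['cam_to_world']); c=(np.atleast_2d(P)-T[:3,3])@T[:3,:3]; k,d=K(f)
    c=c*[1,-1,-1]; return cv2.projectPoints(c,np.zeros(3),np.zeros(3),k,d)[0].reshape(-1,2)
E
python3 - <<'E'
from h import *
for n in('top','side'):
    f=grab(n); cv2.imwrite(f'pics/{n}0.png',f['pixels'][...,::-1]); print(n,f['vfov'],f['cx'],f['cy'],f['k1'],np.round(f['cam_to_world'],2))
s=state();print(s,ctrl.grasp_offset)
E
```

```text
pics
top 45.9664218514669 321.66818760460615 238.78343973359094 -0.12242950656230801 [[-0.00000e+00  9.90000e-01 -1.00000e-01  4.00060e+02]
 [-1.00000e+00 -0.00000e+00 -0.00000e+00 -1.43870e+02]
 [-0.00000e+00  1.00000e-01  9.90000e-01  1.39013e+03]
 [ 0.00000e+00  0.00000e+00  0.00000e+00  1.00000e+00]]
side 52.12309772028799 320.8960927320874 244.4465312471524 -0.06310520850822006 [[ 1.0000e+00  1.0000e-02 -3.0000e-02  5.0273e+02]
 [-3.0000e-02  5.8000e-01 -8.2000e-01 -1.1615e+03]
 [ 0.0000e+00  8.2000e-01  5.8000e-01  7.9215e+02]
 [ 0.0000e+00  0.0000e+00  0.0000e+00  1.0000e+00]]
{'time': 0.1, 'q': array([-1.22146011,  0.50823357, -0.23754944,  1.50106401,  0.12566564,
        1.14892476, -0.15479375]), 'joint_vel': array([-0.00010042, -0.00023645, -0.00063592, -0.0019798 ,  0.00046233,
        0.0003737 ,  0.00032832]), 'joint_torque': array([-3.99074721e-03, -6.21845484e+01, -2.19447479e+00, -2.50209045e+01,
        1.25017203e-02,  7.79210794e-03, -1.99884738e-06]), 'eef_pos': array([150.82923384, 606.0359805 , 230.51903144]), 'ee_rot': array([[-9.70424534e-01,  2.41404362e-01, -3.98363116e-04],
       [ 2.41404690e-01,  9.70423222e-01, -1.59556750e-03],
       [ 1.40386566e-06, -1.64454457e-03, -9.99998648e-01]]), 'ft_force': array([ 0.31842282,  0.08095182, -0.052726  ]), 'torque': array([-0.00293045, -0.05256356, -0.02127056]), 'finger_force': 0.0, 'width': 85.69468513062047} 18.700000000000003
```

```bash
ls pics
```

```text
side0.png
top0.png
```

View pics/top0.png

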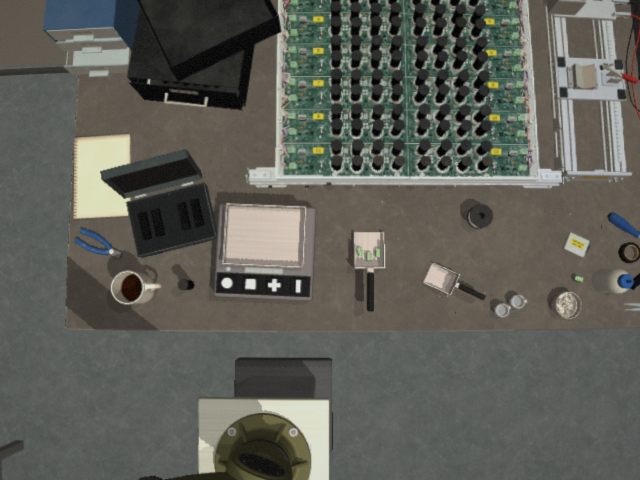

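View pics/side0.png

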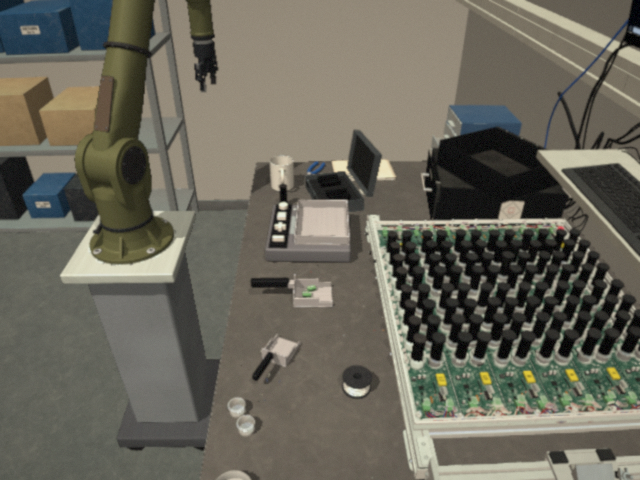

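Top view: the keys from left to right are round (227,284), square (250,285), cross (275,286) and bar (298,286). There are two scoop candidates: one at (369,250) that looks larger and holds 3 green blocks, with its handle at (370,290), and one at (441,277) that is smaller and empty. I choose the first. The spare cell (186,284), mug (130,288) and spool (480,215) are bystanders. Next I'll check this in a close crop and measure.

```bash
python3 - <<'E'
from h import *
f=load('top'); im=f['pixels']
c=im[190:315,205:405]; cv2.imwrite('pics/crop1.png',cv2.resize(c[...,::-1],None,fx=4,fy=4,interpolation=cv2.INTER_CUBIC))
hsv=cv2.cvtColor(im,cv2.COLOR_RGB2HSV)
def blobs(m,amin,z,name,box):
    mm=np.zeros_like(m); x0,y0,x1,y1=box; mm[y0:y1,x0:x1]=m[y0:y1,x0:x1]
    n,l,st,ce=cv2.connectedComponentsWithStats(mm.astype(np.uint8))
    for i in range(1,n):
        if st[i,4]>=amin:
            print(name,st[i],np.round(ce[i],1),np.round(onz(f,ce[i],z)[0],1))
blobs((hsv[...,2]>170)&(hsv[...,1]<60),25,64,'key',(216,274,312,298))
g=(hsv[...,0]>40)&(hsv[...,0]<85)&(hsv[...,1]>80)
blobs(g,5,9,'green',(345,225,395,275))
blobs(hsv[...,2]<45,60,47,'dark',(350,262,390,320))
blobs(hsv[...,2]<45,30,71,'cell',(170,270,205,300))
blobs(hsv[...,2]<60,100,34,'spool',(455,195,505,240))
blobs(hsv[...,2]<60,60,47,'smallhandle',(455,270,495,305))
# scoop bowl bright mask
m=(hsv[...,2]>130); mm=np.zeros(m.shape,np.uint8); mm[225:275,345:395]=m[225:275,345:395]
cs=max(cv2.findContours(mm,0,2)[0],key=cv2.contourArea); r=cv2.minAreaRect(cs);print(r,[np.round(onz(f,p,15)[0],1) for p in cv2.boxPoints(r)])
print(proj(f,[[500,0,0],[600,-200,50]]))
E
```

```text
key [222 278  10  10  80] [226.5 282.5] [432.3  81.7  64. ]
key [245 279  10  10  91] [249.9 283.6] [429.9  26.4  64. ]
key [268 279  12  12  78] [273.6 284.6] [427.5 -29.3  64. ]
key [296 280   4  12  48] [297.5 285.5] [425.6 -85.2  64. ]
green [379 250   1   6   6] [379.  252.5] [ 507.1 -282.1    9. ]
dark [367 273   7  38 256] [370.  291.8] [ 411. -256.   47.]
cell [186 280   8  10  59] [189.6 284.4] [427.4 167.8  71. ]
spool [463 204  30  24 413] [479.4 214.9] [ 596.7 -526.9   34. ]
smallhandle [459 284  26  16 148] [471.  291.2] [ 411.1 -498.    47. ]
((369.5, 251.5), (39.0, 31.0), 90.0) [array([ 557. , -220.8,   15. ]), array([ 557. , -296.8,   15. ]), array([ 461.5, -295.7,   15. ]), array([ 461.6, -220.2,   15. ])]
[[264.23443086 255.72248208]
 [346.01490279 212.4925318 ]]
```

View pics/crop1.png

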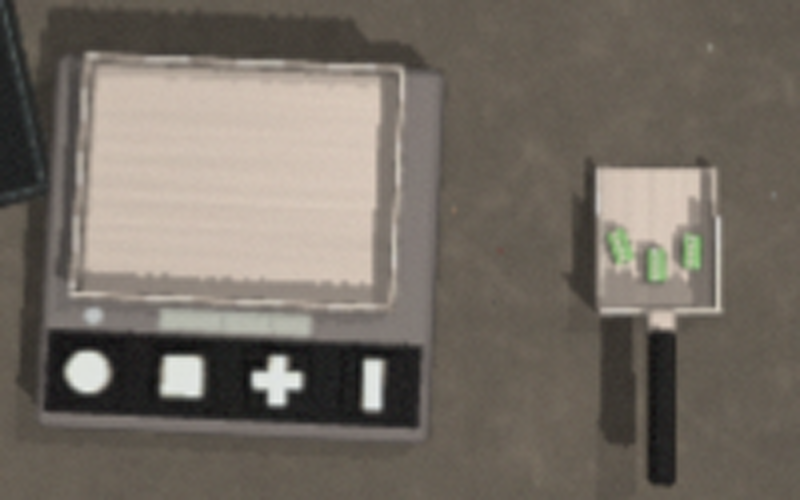

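The crop confirms it. The larger scoop's bowl measures about 76×95 mm and holds three blocks, with the handle along -x. The keys are 55–56 mm apart, in the order round, square, cross, bar. The scale's yaw is about -0.04 rad, which puts the pan centre near (544,-6). Now I'll move above the round key with the fingers shut.

>>> carry_out([
  [[0.1,-0.2,0,0,0,0.008],[0.2,-0.4,0,0,0,0.016],[0.3,-0.6,0,0,0,0.024],[0.4,-0.8,0,0,0,0.032],[0.5,-1.0,0,0,0,0.0388]],
], claw=0)

```text
time: 0.72
eef_pos: [251.4, 404.9, 231.0]
ee_rot: [[-1.0, -0.001, -0.0], [-0.001, 1.0, -0.001], [0.0, -0.001, -1.0]]
ft_force: [0.4, -0.0, -0.5]
width: -0.1
finger_force: 0.0
```

>>> carry_out([
  [[0.1,-0.2,0,0,0,0],[0.2,-0.4,0,0,0,0],[0.3,-0.6,0,0,0,0],[0.4,-0.8,0,0,0,0],[0.5,-1.0,0,0,0,0]],
])

```text
time: 1.35
eef_pos: [351.2, 205.0, 231.2]
ee_rot: [[-1.0, 0.0, -0.0], [0.0, 1.0, -0.0], [0.0, -0.0, -1.0]]
ft_force: [0.4, 0.1, 0.8]
width: 0.2
finger_force: 0.0
```

>>> carry_out([
  [[0.1,-0.16,-0.08,0,0,0],[0.2,-0.32,-0.16,0,0,0],[0.3,-0.48,-0.24,0,0,0],[0.407,-0.624,-0.35,0,0,0],[0.407,-0.624,-0.5,0,0,0]],
])

```text
time: 1.98
eef_pos: [434.1, 79.3, 130.8]
ee_rot: [[-1.0, 0.005, 0.002], [0.005, 1.0, -0.001], [-0.002, -0.001, -1.0]]
ft_force: [-0.2, 0.6, 0.2]
width: 0.2
finger_force: 0.0
```

```bash
python3 - <<'E'
from h import *
s=state();print(s['time'],s['eef_pos'],s['ee_rot'].round(3),s['q'].round(2),s['ft_force'],s['width'])
E
```

```text
1.975 [434.10175988  79.25115226 130.75867349] [[-1.     0.005  0.002]
 [ 0.005  1.    -0.001]
 [-0.002 -0.001 -1.   ]] [-0.19  0.35 -0.06  2.11  0.04  0.68  1.29] [-0.24854865  0.57991271  0.22783265] 0.20688695585932593
```

>>> carry_out([
  [[0,0,-0.2,0,0,0],[0,0,-0.31,0,0,0],[0,0,-0.35,0,0,0],[0,0,-0.375,0,0,0],[0,0,-0.375,0,0,0]],
])

```text
time: 2.6
eef_pos: [431.3, 81.4, 57.9]
ee_rot: [[-1.0, 0.0, -0.001], [0.0, 1.0, -0.0], [0.001, -0.0, -1.0]]
ft_force: [-7.0, -1.3, 19.9]
width: 0.0
finger_force: 10.0
```

>>> carry_out([
  [[0,0,0.25,0,0,0],[-0.01,-0.25,0.3,0,0,0],[-0.02,-0.5,0.3,0,0,0],[-0.033,-0.75,0.3,0,0,0],[-0.033,-0.835,0.3,0,0,0]],
])

```text
time: 3.22
eef_pos: [425.8, -88.6, 117.3]
ee_rot: [[-1.0, 0.004, 0.002], [0.004, 1.0, -0.001], [-0.002, -0.001, -1.0]]
ft_force: [0.2, 1.3, -0.4]
width: -0.4
finger_force: 0.0
```

```bash
python3 - <<'E'
from h import *
f=grab('side'); g=grab('top')
k=proj(f,[429,0,64])[0].astype(int)
a=f['pixels'][k[1]-60:k[1]+60,k[0]-60:k[0]+100]
b=g['pixels'][240:300,215:325]
a=cv2.resize(a[...,::-1],(640,480),interpolation=cv2.INTER_CUBIC)
cv2.imwrite('pics/s1.png',a); print(k,proj(f,[[432.3,81.7,64],[432.3,81.7,58],[425.6,-85.2,64]]),state()['eef_pos'])
E
```

```text
[281 218] [[283.67845936 203.41319497]
 [283.75713714 205.18409386]
 [278.99346905 235.46759005]] [426.10334584 -87.55578196 117.14527463]
```

View pics/s1.png

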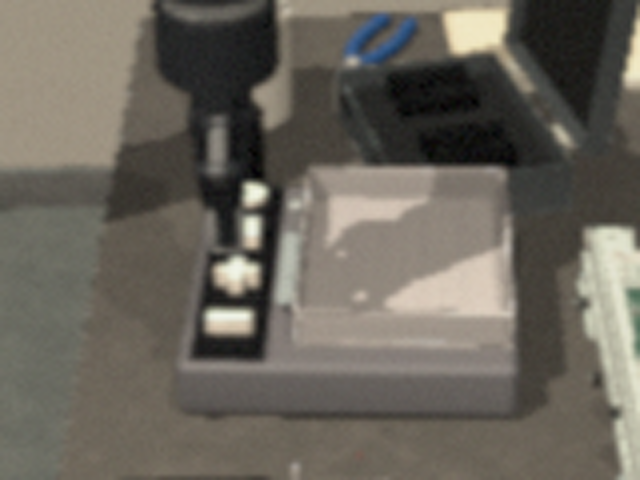

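The side crop shows the gripper hovering over the bar key end of the row, with all the keys free of the fingers. The round key bottomed out (TCP z 57.9, 20 N), so I press the bar key.

>>> carry_out([
  [[0,0,-0.15,0,0,0],[0,0,-0.25,0,0,0],[0,0,-0.28,0,0,0],[0,0,-0.305,0,0,0],[0,0,-0.305,0,0,0]],
])

```text
time: 3.95
eef_pos: [425.9, -84.0, 57.6]
ee_rot: [[-1.0, -0.001, 0.002], [-0.001, 1.0, 0.0], [-0.002, 0.0, -1.0]]
ft_force: [-7.1, 4.2, 30.3]
width: 0.3
finger_force: 14.9
```

```bash
python3 - <<'E'
from h import *
f=load('top'); im=f['pixels']; hsv=cv2.cvtColor(im,cv2.COLOR_RGB2HSV)
m=np.zeros(im.shape[:2],np.uint8); m[274:320,352:390]=(hsv[...,2]<50)[274:320,352:390]
ys,xs=np.nonzero(m); P=onz(f,np.c_[xs,ys].astype(float),58); 
vx,vy,x0,y0=cv2.fitLine(P[:,:2].astype(np.float32),2,0,.01,.01).ravel(); print('handle',vx,vy,x0,y0,P[:,0].min(),P[:,0].max())
# side view
s=load('side'); h=cv2.cvtColor(s['pixels'],cv2.COLOR_RGB2HSV)
m=np.zeros(im.shape[:2],np.uint8); m[270:296,240:296]=(h[...,2]<50)[270:296,240:296]
n,l,st,ce=cv2.connectedComponentsWithStats(m); 
for i in range(1,n):
  if st[i,4]>40: print(st[i],ce[i],onz(s,ce[i],47)[0])
print('expected',proj(s,[[407.5,-256.5,47]]))
E
```

```text
handle 0.9999733 -0.0073089832 410.6601 -255.16995 368.19641784753384 452.5821778768867
[251 278  37  10 316] [269.73734177 282.40822785] [ 410.03280648 -258.54084065   47.        ]
expected [[268.72010125 281.87464123]]
```

>>> carry_out([
  [[0,0,0.25,0,0,0],[0,-0.2,0.5,0,-0.015,0],[0.01,-0.45,0.5,0,-0.03,0],[0.0185,-0.7,0.5,0,-0.045,0],[0.0185,-0.856,0.5,0,-0.0556,0]],
], claw=0.6)

```text
time: 4.58
eef_pos: [429.4, -258.8, 156.6]
ee_rot: [[-0.938, 0.002, 0.346], [0.001, 1.0, -0.003], [-0.346, -0.003, -0.938]]
ft_force: [0.4, 0.2, 0.6]
width: 51.3
finger_force: 0.0
```

```bash
python3 - <<'E'
from h import *
from scipy.optimize import least_squares
s=state(); np.save('/tmp/d3.npy',np.r_[s['q'],s['eef_pos']]); print(s['q'].round(3),s['eef_pos'],s['ee_rot'].round(3),s['width'])
D=[([-1.2215,.5082,-.2375,1.5011,.1257,1.1489,-.1548],[150.8,606.0,230.5]),([-.19,.35,-.06,2.11,.04,.68,1.29],[434.1,79.3,130.8]),(s['q'],s['eef_pos'])]
Rz=lambda a:np.array([[np.cos(a),-np.sin(a),0],[np.sin(a),np.cos(a),0],[0,0,1]])
Ry=lambda a:np.array([[np.cos(a),0,np.sin(a)],[0,1,0],[-np.sin(a),0,np.cos(a)]])
def fk(q,p):
    h,a,b,c,q10=p[:5]; z=np.array([0,0,1.])
    R=Rz(q[0]+q10)@Ry(q[1]); P=h*z+R@(a*z); R=R@Rz(q[2])@Ry(q[3]); P=P+R@(b*z); R=R@Rz(q[4])@Ry(q[5]); return P+R@(c*z),R@Rz(q[6])
for q,e in D: print(fk(q,[300,400,400,200,0])[0])
for q10 in(0,1.57,-1.57,.35):
    r=least_squares(lambda p:np.concatenate([fk(q,p)[0]-e for q,e in D]),[300,400,400,250,q10]); print(r.x.round(3),r.fun.round(1))
E
```

```text
[ 0.854  0.299 -0.276  2.194 -0.312  0.38   2.445] [ 429.40054216 -258.79699738  156.61451458] [[-0.938  0.002  0.346]
 [ 0.001  1.    -0.003]
 [-0.346 -0.003 -0.938]] 51.32914692983542
[  98.92856377 -545.79227106  285.06541227]
[378.43169768 -92.83671944 165.33552462]
[364.31895248 204.70380656 179.42422387]
[ 4.80179e+02  1.39034e+02 -1.35604e+02  5.49884e+02 -4.75000e-01] [-112.5 -557.7 -123.  -456.6  -49.7   35.3 -304.8  187.6   47.4]
[ -18.207   91.991   58.073 -165.47     2.565] [-115.8 -515.4  -26.7 -480.2  -29.7   57.8 -442.8  223.8   22.6]
[ 5.78146e+02 -3.21860e+01 -3.10500e+01  4.15899e+02 -5.53000e-01] [-134.7 -564.7  -83.6 -453.4  -56.9   25.3 -334.3  182.8   25. ]
[ 4.76395e+02  1.39480e+02 -1.39495e+02  5.45082e+02 -4.81000e-01] [-110.9 -554.9 -120.  -458.2  -48.    39.8 -309.   187.6   51.6]
```

```bash
cat > kin.py <<'E'
import numpy as np, itertools
from scipy.optimize import least_squares
from scipy.spatial.transform import Rotation as Ro
d=np.load('/tmp/d3.npy')
D=[([-1.2215,.5082,-.2375,1.5011,.1257,1.1489,-.1548],[150.8,606.0,230.5]),([-.19,.35,-.06,2.11,.04,.68,1.29],[434.1,79.3,130.8]),(d[:7],d[7:])]
rz=lambda a:Ro.from_euler('z',a).as_matrix(); ry=lambda a:Ro.from_euler('y',a).as_matrix()
def fk(q,p,s):
    h,a,b,c=p[:4]; z=np.array([0,0,1.])
    R=rz(s[0]*q[0])@ry(q[1]); P=h*z+R@(a*z); R=R@rz(s[1]*q[2])@ry(q[3]); P=P+R@(b*z); R=R@rz(s[2]*q[4])@ry(q[5]); return P+R@(c*z),R@rz(s[3]*q[6])
best=None
for s in itertools.product([-1],[1,-1],[1,-1],[-1]):
    r=least_squares(lambda p:np.concatenate([fk(q,p,s)[0]-e for q,e in D]),[300,400,400,250])
    if best is None or r.cost<best[0]: best=(r.cost,s,r.x,r.fun)
c,S,P,fun=best
LO=np.array([-3.08,-.24,-1.43,0,-1.52,.17,-2.89]);HI=np.array([3.08,2.05,1.35,2.5,4.66,1.96,2.89])
R7=None
def ik(pos,zt,q0):
    g=lambda q:np.r_[(fk(q,P,S)[0]-pos)/100,(fk(q,P,S)[1][:,2]-zt)*3,.02*(q-q0)]
    r=least_squares(g,np.clip(q0,LO+.01,HI-.01),bounds=(LO,HI)); return r.x,np.abs(r.fun[:6]).max()
E
python3 - <<'E'
from kin import *
print(c,S,P.round(1),fun.round(1)); print(fk(d[:7],P,S)[1].round(3))
q=d[:7]
for t in (-20,-10,0,10,20,30,35,40,45,50):
    a=np.radians(t); zt=np.array([-np.sin(a),0,-np.cos(a)])
    sc=a+np.radians(20)  # scoop angle
    nx,nz=134*np.cos(sc)-44*np.sin(sc),-134*np.sin(sc)-44*np.cos(sc)
    g=np.array([505-nx,-6,max(70-nz,150)]); x,e=ik(g+18.7*zt,zt,np.array([0,.35,0,2,0,.8,1.5])); print(t,g.round(),x.round(2),round(e,3))
E
```

```text
506.5871345755283 (-1, -1, -1, -1) [114.2 657.7 345.2 328. ] [-13.4   7.6 -11.6  -1.7  20.5   5.3  -0.8  12.2   6.3]
[[-0.002 -0.938  0.346]
 [-1.     0.001 -0.003]
 [ 0.003 -0.346 -0.938]]
-20 [371.  -6. 150.] [-0.28  0.21  0.41  2.5  -0.76  0.17  1.5 ] 0.061
-10 [381.  -6. 150.] [ 0.02  0.24  0.    2.38 -0.01  0.35  1.5 ] 0.0
0 [394.  -6. 157.] [ 0.01  0.29  0.01  2.21 -0.    0.64  1.5 ] 0.0
10 [411.  -6. 175.] [0.01 0.35 0.01 2.03 0.   0.93 1.5 ] 0.0
20 [431.  -6. 190.] [0.01 0.44 0.01 1.86 0.   1.19 1.5 ] 0.0
30 [453.  -6. 201.] [0.01 0.53 0.01 1.7  0.   1.43 1.5 ] 0.0
35 [464.  -6. 205.] [0.01 0.59 0.01 1.62 0.   1.55 1.5 ] 0.0
40 [476.  -6. 208.] [0.01 0.64 0.01 1.54 0.   1.66 1.5 ] 0.0
45 [488.  -6. 210.] [0.01 0.69 0.01 1.47 0.   1.77 1.5 ] 0.0
50 [501.  -6. 211.] [0.01 0.75 0.01 1.39 0.01 1.87 1.5 ] 0.0
```

```bash
python3 - <<'E'
from kin import *
for t in (-20,-15,-10):
  a=np.radians(t); zt=np.array([-np.sin(a),0,-np.cos(a)])
  for z in (47,120,200):
    x,e=ik(np.array([423,-256.5,z])+18.7*zt,zt,d[:7]); print(t,z,x.round(2),round(e,3))
E
```

```text
-20 47 [ 0.73  0.54 -0.08  2.35 -1.52  0.17  2.45] 0.077
-20 120 [ 0.89  0.41 -0.33  2.28 -0.36  0.19  2.45] 0.0
-20 200 [ 0.87  0.28 -0.26  2.14 -0.29  0.47  2.45] 0.0
-15 47 [ 0.64  0.54  0.01  2.34 -1.23  0.17  2.45] 0.001
-15 120 [ 0.77  0.41 -0.2   2.22 -0.23  0.31  2.45] 0.0
-15 200 [ 0.8   0.29 -0.22  2.08 -0.15  0.57  2.45] 0.0
-10 47 [ 0.67  0.54 -0.1   2.27 -0.23  0.19  2.45] 0.0
-10 120 [ 0.7   0.42 -0.14  2.16 -0.09  0.42  2.45] 0.0
-10 200 [ 0.75  0.31 -0.21  2.02 -0.05  0.67  2.45] 0.0
```

>>> carry_out([
  [[-0.012,0,0,0,0.021,0],[-0.024,0,-0.2,0,0.0417,0],[-0.024,0,-0.4,0,0.0417,0],[-0.024,0,-0.6,0,0.0417,0],[-0.024,0,-0.6345,0,0.0417,0]],
])

```text
time: 5.2
eef_pos: [423.8, -255.4, 27.0]
ee_rot: [[-0.996, -0.001, 0.084], [-0.001, 1.0, 0.002], [-0.084, 0.002, -0.996]]
ft_force: [0.5, 0.4, 0.9]
width: 51.3
finger_force: 0.0
```

>>> carry_out([
  [[0,0,0,0,0,0],[0,0,0,0,0,0],[0,0,0,0,0,0],[0,0,0,0,0,0],[0,0,0,0,0,0]],
], claw=0, force=60)

```text
time: 5.82
eef_pos: [425.5, -257.1, 29.9]
ee_rot: [[-0.996, 0.0, 0.09], [0.0, 1.0, -0.002], [-0.09, -0.002, -0.996]]
ft_force: [-1.4, 0.4, 9.1]
width: 14.9
finger_force: 61.2
```

```bash
python3 - <<'E'
from h import *
f=grab('side'); cv2.imwrite('pics/s2.png',cv2.resize(f['pixels'][200:360,200:400,::-1],(750,600),interpolation=cv2.INTER_CUBIC))
print(state()['q'].round(3))
E
```

```text
[ 0.557  0.559 -0.046  2.143 -0.053  0.361  2.139]
```

View pics/s2.png

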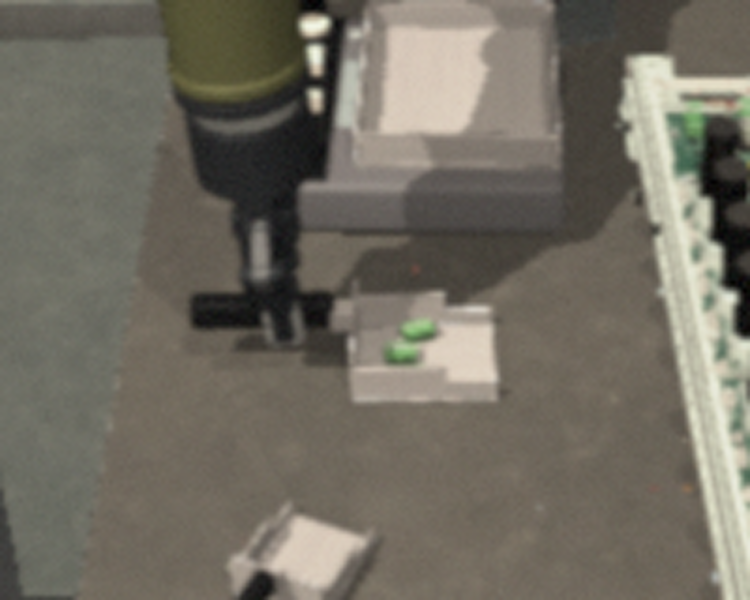

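The side crop shows the fingers closed on the middle of the handle (about 280,320 in the crop). The blocks are still in the bowl and the opening is 14.9 mm, so I lift gently.

>>> carry_out([
  [[0,0,0.05,0,0,0],[0,0,0.2,0,0,0],[0,0,0.4,0,0,0],[0,0,0.6,0,0,0],[0,0,0.7,0,0,0]],
], force=90)

```text
time: 6.5
eef_pos: [424.8, -256.7, 171.2]
ee_rot: [[-0.996, 0.0, 0.09], [-0.0, 1.0, -0.002], [-0.09, -0.002, -0.996]]
ft_force: [-0.1, 0.9, -1.6]
width: 14.7
finger_force: 87.9
```

```bash
python3 - <<'E'
from h import *
f=grab('side'); cv2.imwrite('pics/s3.png',cv2.resize(f['pixels'][140:300,220:420,::-1],(750,600),interpolation=cv2.INTER_CUBIC))
print(state()['q'].round(3))
E
```

```text
[ 0.55   0.331 -0.032  1.987 -0.049  0.743  2.125]
```

View pics/s3.png

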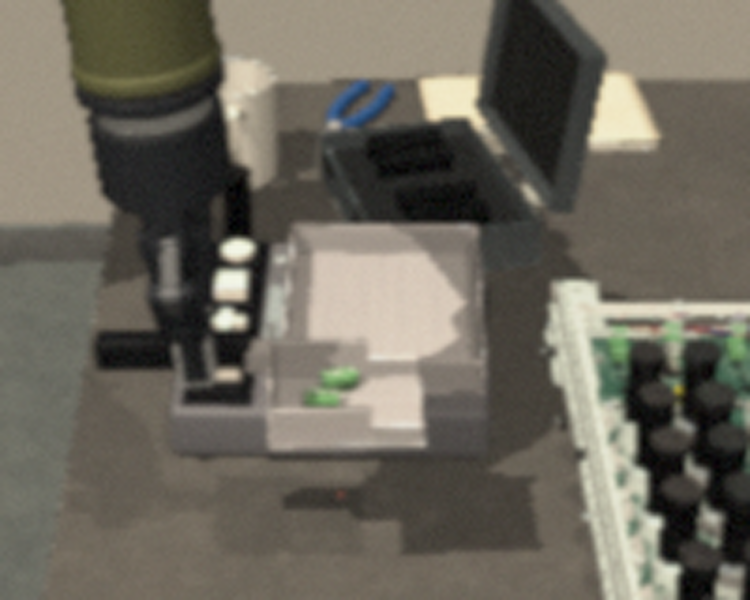

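Level, with the blocks visible in the bowl at about (325,385) in the crop. I carry the scoop over the pan.

>>> carry_out([
  [[0,0.08,0,0,0,0],[0,0.28,0,0,0,0],[0,0.52,0,0,0,0],[0,0.76,0,0,0,0],[0,1.0,0,0,0,0]],
])

```text
time: 7.18
eef_pos: [422.9, -53.9, 167.2]
ee_rot: [[-0.996, -0.001, 0.085], [-0.001, 1.0, 0.001], [-0.085, 0.001, -0.996]]
ft_force: [0.3, 0.1, -1.9]
width: 14.4
finger_force: 88.0
```

>>> carry_out([
  [[-0.01,0.1,0,0,0,0],[-0.03,0.18,-0.01,0,0.01,0],[-0.05,0.23,-0.02,0,0.02,0],[-0.08,0.2625,-0.03,0,0.032,0],[-0.1045,0.2625,-0.042,0,0.0417,0]],
])

```text
time: 7.8
eef_pos: [402.2, -2.4, 158.9]
ee_rot: [[-0.984, -0.002, -0.178], [-0.002, 1.0, -0.0], [0.178, 0.0, -0.984]]
ft_force: [1.3, -0.3, -1.8]
width: 14.5
finger_force: 88.1
```

>>> carry_out([
  [[0.025,0,0.009,0,0.011,0],[0.05,0,0.018,0,0.022,0],[0.076,0,0.026,0,0.033,0],[0.101,0,0.035,0,0.044,0],[0.1265,0,0.0435,0,0.0556,0]],
])

```text
time: 8.43
eef_pos: [428.0, -2.9, 167.7]
ee_rot: [[-0.863, -0.001, -0.504], [-0.001, 1.0, -0.001], [0.504, -0.0, -0.863]]
ft_force: [-0.5, -0.6, -1.5]
width: 14.6
finger_force: 88.1
```

>>> carry_out([
  [[0.036,0,0.022,0,0.011,0],[0.072,0,0.044,0,0.022,0],[0.108,0,0.067,0,0.033,0],[0.144,0,0.09,0,0.044,0],[0.18,0,0.1115,0,0.0556,0]],
])

```text
time: 9.05
eef_pos: [464.5, -2.9, 189.9]
ee_rot: [[-0.639, -0.001, -0.769], [-0.001, 1.0, -0.001], [0.769, -0.0, -0.639]]
ft_force: [0.1, -0.6, -1.7]
width: 14.3
finger_force: 88.2
```

```bash
python3 - <<'E'
from h import *
f=grab('side'); g=grab('top')
a=cv2.resize(f['pixels'][140:290,230:390],(400,375),interpolation=cv2.INTER_CUBIC); b=cv2.resize(g['pixels'][180:330,200:360],(400,375),interpolation=cv2.INTER_CUBIC)
cv2.imwrite('pics/s4.png',np.hstack([a,b])[...,::-1])
print(state()['q'].round(3),state()['ee_rot'].round(3))
E
```

```text
[ 0.007  0.83  -0.072  1.343  0.003  1.848  1.504] [[-0.638 -0.001 -0.77 ]
 [-0.001  1.    -0.001]
 [ 0.77  -0.    -0.638]]
```

View pics/s4.png

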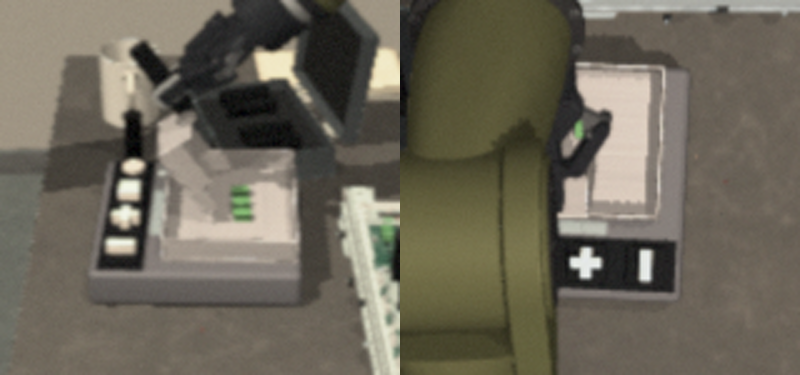

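The left half shows all three green blocks in the pan in a row (240,203), and the scoop is empty. I withdraw and take the scoop back to its place.

>>> carry_out([
  [[0,0,0.2,0,0,0],[-0.05,0,0.35,0,-0.0278,0],[-0.1,0,0.4,0,-0.0556,0],[-0.15,0,0.4,0,-0.0833,0],[-0.2,0,0.4,0,-0.1111,0]],
])

```text
time: 9.78
eef_pos: [424.1, -3.3, 271.0]
ee_rot: [[-0.986, -0.001, -0.167], [-0.001, 1.0, -0.0], [0.167, 0.0, -0.986]]
ft_force: [-0.3, 0.4, -0.5]
width: 14.3
finger_force: 88.1
```

>>> carry_out([
  [[0,-0.2,0,0,-0.01,0],[0,-0.4,0,0,-0.02,0],[0,-0.6,-0.1,0,-0.03,0],[0,-0.8,-0.2,0,-0.0417,0],[0,-1.0,-0.3,0,-0.0417,0]],
])

```text
time: 10.4
eef_pos: [422.8, -204.1, 210.3]
ee_rot: [[-0.996, 0.0, 0.088], [0.0, 1.0, -0.0], [-0.088, -0.0, -0.996]]
ft_force: [-0.0, 1.3, -1.6]
width: 14.6
finger_force: 88.1
```

>>> carry_out([
  [[0,-0.15,-0.1,0,0,0],[0,-0.2625,-0.3,0,0,0],[0,-0.2625,-0.5,0,0,0],[0,-0.2625,-0.7,0,0,0],[0,-0.2625,-0.8,0,0,0]],
])

```text
time: 11.02
eef_pos: [423.0, -254.6, 48.8]
ee_rot: [[-0.996, -0.0, 0.084], [-0.0, 1.0, 0.002], [-0.084, 0.002, -0.996]]
ft_force: [-0.3, 0.8, -0.9]
width: 14.6
finger_force: 88.1
```

>>> carry_out([
  [[0,0,-0.04,0,0,0],[0,0,-0.08,0,0,0],[0,0,-0.1,0,0,0],[0,0,-0.11,0,0,0],[0,0,-0.11,0,0,0]],
])

```text
time: 11.65
eef_pos: [425.1, -256.5, 30.1]
ee_rot: [[-0.996, 0.0, 0.088], [0.0, 1.0, -0.001], [-0.088, -0.001, -0.996]]
ft_force: [-3.3, 0.6, 8.2]
width: 14.3
finger_force: 90.0
```

>>> carry_out([
  [[0,0,0,0,0,0],[0,0,0,0,0,0],[0,0,0,0,0,0],[0,0,0.02,0,0,0],[0,0,0.1,0,0,0]],
], claw=0.6)

```text
time: 12.28
eef_pos: [424.5, -256.2, 48.7]
ee_rot: [[-0.996, 0.0, 0.085], [0.0, 1.0, 0.001], [-0.085, 0.001, -0.996]]
ft_force: [-0.5, 0.4, -0.2]
width: 51.3
finger_force: 0.0
```

>>> carry_out([
  [[0,0,0.2,0,0,0],[0,0,0.4,0,0.0139,0],[0,0.2,0.5,0,0.0139,0],[0.01,0.5,0.5,0,0.0139,0],[0.01,0.8,0.5,0,0.0139,0]],
])

```text
time: 12.9
eef_pos: [427.3, -95.0, 149.6]
ee_rot: [[-1.0, 0.001, 0.001], [0.001, 1.0, -0.0], [-0.001, -0.0, -1.0]]
ft_force: [1.0, 0.3, -0.0]
width: 51.4
finger_force: 0.0
```

```bash
python3 - <<'E'
from h import *
f=grab('side'); g=grab('top')
a=cv2.resize(f['pixels'][160:310,230:390],(400,375),interpolation=cv2.INTER_CUBIC); b=cv2.resize(g['pixels'][180:330,240:400],(400,375),interpolation=cv2.INTER_CUBIC)
cv2.imwrite('pics/s5.png',np.hstack([a,b])[...,::-1])
E
```

```text
(no output)
```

View pics/s5.png

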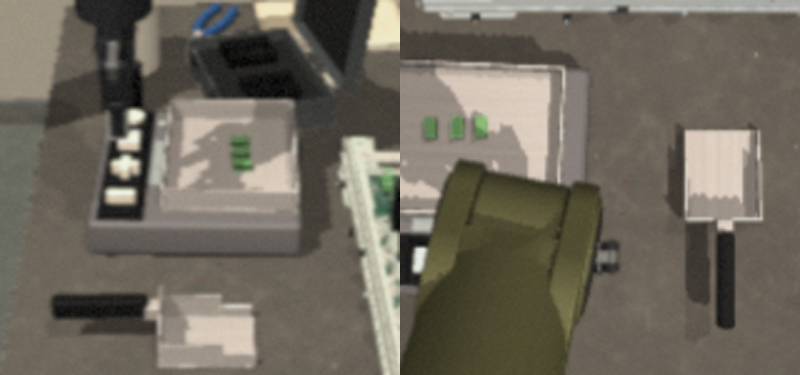

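The scoop lies flat and empty on the bench (205,330), and the three blocks rest in the pan (240,152). Next is the square key.

>>> carry_out([
  [[0.005,0.15,0,0,0,0],[0.01,0.35,0,0,0,0],[0.015,0.55,0,0,0,0],[0.015,0.6145,-0.1,0,0,0],[0.015,0.6145,-0.195,0,0,0]],
], claw=0)

```text
time: 13.62
eef_pos: [430.3, 27.5, 109.8]
ee_rot: [[-1.0, -0.002, 0.0], [-0.002, 1.0, 0.0], [-0.0, 0.0, -1.0]]
ft_force: [0.3, -0.6, -0.7]
width: -0.4
finger_force: 0.0
```

>>> carry_out([
  [[0,0,-0.12,0,0,0],[0,0,-0.22,0,0,0],[0,0,-0.25,0,0,0],[0,0,-0.2725,0,0,0],[0,0,-0.2725,0,0,0]],
])

```text
time: 14.25
eef_pos: [429.8, 26.0, 57.8]
ee_rot: [[-1.0, 0.001, 0.0], [0.001, 1.0, 0.0], [-0.0, 0.0, -1.0]]
ft_force: [-7.1, -1.7, 31.0]
width: 0.1
finger_force: 15.6
```

>>> carry_out([
  [[0,0,0.15,0,0,0],[0,0,0.25,0,0,0],[-0.012,-0.15,0.25,0,0,0],[-0.012,-0.2785,0.25,0,0,0],[-0.012,-0.2785,0.25,0,0,0]],
])

```text
time: 14.88
eef_pos: [427.7, -31.3, 106.2]
ee_rot: [[-1.0, 0.004, 0.0], [0.004, 1.0, -0.001], [-0.0, -0.001, -1.0]]
ft_force: [-0.2, 0.6, -0.2]
width: 0.5
finger_force: 0.0
```

>>> carry_out([
  [[0,0,-0.1,0,0,0],[0,0,-0.2,0,0,0],[0,0,-0.23,0,0,0],[0,0,-0.25,0,0,0],[0,0,-0.25,0,0,0]],
])

```text
time: 15.5
eef_pos: [427.8, -28.6, 57.7]
ee_rot: [[-1.0, -0.001, 0.001], [-0.001, 1.0, 0.001], [-0.001, 0.001, -1.0]]
ft_force: [-6.1, 2.3, 29.1]
width: 0.1
finger_force: 14.7
```

>>> carry_out([
  [[0,0,0.2,0,0,0],[0,0,0.4,0,0,0],[0,0,0.6,0,0,0],[0,0,0.7,0,0,0],[0,0,0.7,0,0,0]],
])

```text
time: 16.12
eef_pos: [428.4, -29.0, 197.3]
ee_rot: [[-1.0, -0.0, 0.003], [-0.0, 1.0, 0.0], [-0.003, 0.0, -1.0]]
ft_force: [0.1, -0.1, -0.8]
width: -0.2
finger_force: 0.0
```

```bash
python3 - <<'E'
from h import *
f=grab('side')
cv2.imwrite('pics/s6.png',cv2.resize(f['pixels'][160:310,230:390],(800,600)[:2],interpolation=cv2.INTER_CUBIC)[...,::-1])
E
```

```text
(no output)
```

View pics/s6.png

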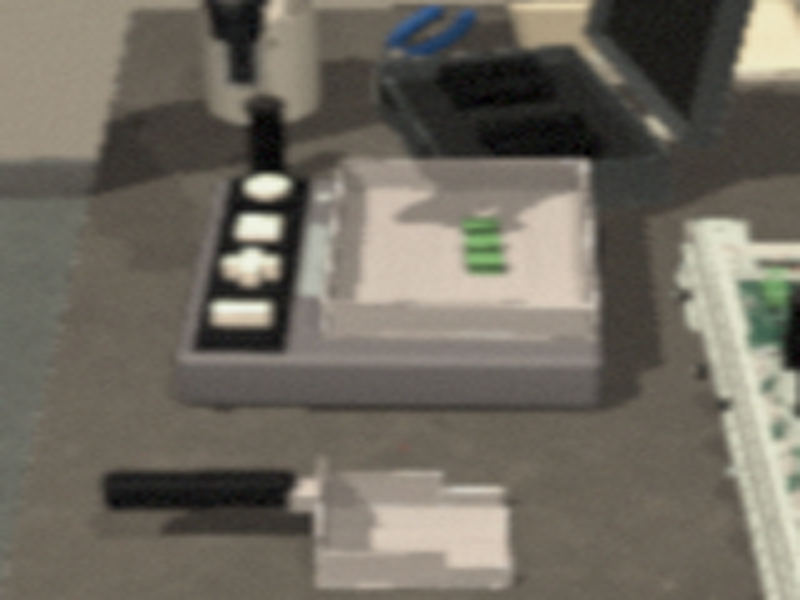

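The crop shows the blocks in the pan (483,245) and the scoop flat on the bench. The arm is clear, and the cell and mug are still standing. I hand the job in.

```bash
python3 -c "
from rig import ctrl; print(ctrl.close_job())"
```

```text
the job is handed in; nothing more can be done
None
```

I pressed all four keys in order, tipped the three blocks into the pan, laid the scoop flat on the bench and handed the job in at about 16 s; the hand-in returned no verdict.

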